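# Draw the plug from a sample mould with a puller rod

### The arm

A 6-joint arm with a two-finger parallel gripper is mounted at the origin on the work surface. World frame = base frame: x ahead of the robot, y to its left, z up, the work surface at z = 0. Lengths are in mm, angles in rad, forces in N, time in s.
With the tool pointing down it reaches from about 275 to 1000 mm from the base axis. Payload 8.4 kg.
Tool frame: the origin (TCP) lies at the very end of the fingers, on their centre line; the grasp point (between the pads) lies 19 mm behind it; z points along the fingers, y is the line along which they close (so a half turn about z gives the same grasp; the last joint's range is limited). The gripper opens to 85 mm and grips with 20 to 120 N. Pads are 22 mm wide; open, the fingers measure 114 mm over their backs; the gripper's body (76 mm by 85 mm) begins 54 mm behind the grasp point. The pads swing forward as they close: fully open they stand 13 mm farther back than shut.
Start: joints at [1.345, 0.353, 1.633, -0, 1.155, -0.002], TCP at [138.709, 609.416, 231.281] pointing down, gripper open.
Joint ranges: [-2.63, 2.63], [-0.92, 2.1], [0.06, 2.66], [-1.3, 4.44], [0, 2.69], [-3.02, 3.02]. Speed limits (rad/s): [2.22, 2.22, 2.79, 3.14, 3.14, 3.14].

### API

Orientations are given as [roll, pitch, yaw] about the fixed x, y, z axes, in that order (R = Rz(yaw) Ry(pitch) Rx(roll)).
In Python, from rig import r, vision gives the robot as it stands. The module is installed in compiled form; this text tells all that it offers.
- The arm moves only by the tool play_rows, never from a script. Its argument "steps" is a list of rows, each an object with "delta_pos": the shift along the tool's x, y, z in cm, a list of three; "yaw": the turn about the tool's z in rad; "jaw": the opening in per cent of the stroke, from 0 (shut) to 100 (fully open). A call has exactly 8 rows; each row is the pose to reach, as a shift and turn from the pose commanded when the call began, along the tool's axes at that moment; what a row does not reach only later rows make up. A row lasts 1/10 s, in which the tool goes at most 50 mm and 8.59 degrees, less where a joint would pass 70% of its speed; a pose out of reach is approached as far as the arm can. A call with a gripper value outside its range is refused whole. The fingers move at their own pace and stop on an object; "grip_force" is the grip in N (left out, the last holds). Time passes only in rows, so rows that repeat a pose let the fingers close, or fill a call up. It gives the time, the measured TCP pose, the force, the opening and the grip force at its end, in the units of the state.
- r.sense(): the state, without advancing time (a new reading comes with each control period).
- vision.grab_frame(name): name is "scene" or "top"; returns (picture, depth): 420x560x3 uint8, red, green, blue; 420x560 float32, mm along the optical axis (not along the pixel's ray), 0 where there is no reading.
- vision.calibration(name): a dict with "mtx" (3x3 intrinsics, pixels), "extrinsics" (4x4, takes a point from camera to world coordinates). Camera axes: x right, y down, z forward; pixel columns grow to the right and rows downward; lengths in mm; the calibration is good to about 2 mm. A picture is of the moment at which its call begins. calibration takes no time and is no camera call.
- r.sign_off(): hands the job in; it is judged then, once.
Trained networks look in the newest picture that a camera, given by its name, has taken for a name from the list of things; names that differ only in an ending like _2 or _b are one class to them, and where a whole thing is asked for, a point or a joint stands for the part that bears it (a point fixed in the world has none). Each returns a list of dicts, best first, with "conf" (0 to 1); they miss things now and then, are a little off and sometimes report something else, mostly with a low value. They report only what shows in the picture. A call takes as long as a camera call. They do not tell look-alikes from the thing itself.
- vision.cut_out(camera, thing): "region" (420x560 bool, what is visible of it) and "uv" ([column, row] in pixels, amid what is visible of it).
- vision.landmark_of(camera, thing): "uv" ([column, row] in pixels: a listed point, or the origin of a listed thing).
The state is a dict: "clock": time; "qpos": joint angles; "qvel": joint speeds; "joint_efforts": joint torques, N m; "eef_pos": TCP position; "tcp_rot": TCP orientation; "contact_force": force on the tool from outside, world axes, zero at the start; "wrist_torque": the same for the moment, N m; "opening": opening from 0.0 (shut) to 1.0 (fully open); "grasp_force": force on a finger pad.
Only numpy, scipy, OpenCV 4.12 (cv2) and the standard library are available. Lean on these libraries where they do the work, as an engineer would, in place of code of your own. Each camera call takes 0.05 s, during which the arm holds its last target. There are 200 camera calls.

### The job

Take the puller rod from its stand, feel its T-shaped end into the slotted thread of the plug in the steel mould without forcing it, and screw it home clockwise. Then draw the plug straight up out of the mould and set it down gently, upright in the shallow steel tray with the rod still screwed in, and let go. Leave the sample pots and the spatula where they are.

Things in the scene. Friction and masses are not known exactly. Their poses are not given: they have to be found in the camera images.
- mould: Fixed bright steel block, 100 x 100 mm, 70 mm high, with a 49.5 mm square well from its top down to a floor 15 mm above the bench. Two sprung brass shoes in the y walls grip the plug: drawing it takes roughly 8 to 20 N including its weight. Origin: centre of the underside, z up.
- plug: Dark steel plug, 48 mm square, 55 mm high, about 0.4 kg, sitting on the floor of the mould's well, its top flush with the mould's top; the well keeps it from turning. Origin: centre of its underside; x and y along its sides, z up. Pressing on it with more than about 30 N counts as forcing.
- plug_mouth (a point): Point on the plug's axis 53.5 mm above its origin, 1.5 mm below its top; axes as the plug's. The brass bush, pressed in by hand, has its face 0 to 4 mm below this point and in it a slot 30 x 12.5 mm for the T, whose long way is turned 0.2 to 1.4 rad anticlockwise from the plug's x axis (seen in pictures, not in this pose). The T drops in only when in line to about 0.1 rad and 1 mm.
- puller: Steel puller rod, 80 mm long, 0.14 kg, upright and loose in its stand, collar on the stand's top. Origin: centre of its lower end; z up the rod, x along the T. T 26 (x) by 10 (y) mm, 6 high; 10 mm shank; round collar 32 mm across, from 16.5 to 21.5 mm up; square handle 16 x 16 mm, from 42 to 80 mm. Screwed home, its origin is 33 to 37 mm above the plug's, on the same axis.
- puller_grip (a point): Middle of the square handle, 61 mm above the rod's lower end; axes as the rod's.
- stand: Fixed white plastic block 64 x 64 mm, 40 mm high, with a 28 mm square hole 34 mm deep in which the rod stands. Origin: centre of its underside.
- tray: Fixed shallow steel tray, 140 mm (x) by 110 mm (y) outside, walls 4 mm thick and 12 mm high. Its inside floor is 4 mm above its origin. Origin: centre of its underside.
- pot_a: Loose lidded sample pot, 76 mm across, 62 mm high, bystander. Origin: centre of its underside.
- pot_b: Loose lidded sample pot like the other one, bystander. Origin: centre of its underside.
- spatula: Loose flat steel lab spatula, 160 mm long, 5 mm thick, lying across the bench near the mould, bystander. Origin: under its middle.
- plug_thread (a point): Point in the hole, 40 mm above the plug's origin. The T passes when the collar meets the brass; then, clockwise from above, it runs under two ramps and the collar is pulled tight after about 1.2 rad; 1.2 to 1.5 rad past the slot is well tightened and holds itself, hard stop near 1.8. Anticlockwise is blocked. The bush slips above 1 N m. Hole 43 mm deep: the collar meets first.
There are look-alikes about, which are no part of the job. Several things look just like the mould: the one meant starts farthest to the robot's left. Of the things that look like the tray, take the one that is nearest to the robot's base at the start.

How it is judged:
By the outcome, as a careful person would: the job done as asked, in the order asked, and still so for the second after the job is handed in, with the robot touching nothing.
It also fails if it takes over 72 s, if anything falls off the work surface, if the arm or the gripper's body presses on something with over 40 N, if the wrist force passes 120 N, or if a joint passes its speed limit or range.

## Working session

There is one attempt and no reset: what is moved stays moved. The work goes in short steps, Python scripts to look and compute and a tool call to move; the robot and the scene stay as the last step left them, time stands still between calls to the robot, and variables do not carry over. Pictures are saved under pics/ and viewed, at most 10 in all, crops included, and the job is handed in when it is done.

Besides the shell and the picture viewer there is one more tool, called after ">>>" in YAML: its name, and indented under it one key for each argument. play_rows: Moves the arm, as the interface text tells. Its arguments: {"type":"object","properties":{"steps":{"type":"array"},"grip_force":{"type":"number"}},"required":["steps"]}

```bash
mkdir -p pics; cat > h.py <<'E'
import numpy as np, cv2
from rig import r, vision
def cal(n):
    c=vision.calibration(n); return np.array(c["mtx"]),np.array(c["extrinsics"])
def pix2w(n,uv,d):
    K,T=cal(n); p=np.linalg.inv(K)@[uv[0],uv[1],1]*d
    return (T@[*p,1])[:3]
def atz(n,uv,z):
    K,T=cal(n); d=T[:3,:3]@np.linalg.inv(K)@[uv[0],uv[1],1]; o=T[:3,3]
    return o+d*(z-o[2])/d[2]
def cloud(n,dep):
    K,T=cal(n); v,u=np.mgrid[:dep.shape[0],:dep.shape[1]]
    p=np.stack([(u-K[0,2])/K[0,0]*dep,(v-K[1,2])/K[1,1]*dep,dep,np.ones_like(dep)],-1)
    return (p@T.T)[...,:3]
def save(n,im): cv2.imwrite("pics/"+n,cv2.cvtColor(im,cv2.COLOR_RGB2BGR))
E
python3 - <<'E'
from h import *
print(r.sense())
for n in("scene","top"):
    im,d=vision.grab_frame(n); save(n+"1.png",im); np.save(n+"d.npy",d); np.save(n+"i.npy",im)
    print(n,cal(n)[1].round(2).tolist(),cal(n)[0].tolist())
    P=cloud(n,d)
    for t in("mould","plug","puller","stand","tray","pot_a","spatula"):
        for o in vision.cut_out(n,t):
            m=o["region"]&(d>0); q=P[m]
            print(n,t,round(o["conf"],2),np.round(o["uv"]),q.min(0).round() if len(q) else 0,q.max(0).round() if len(q) else 0)
E
```

```text
{'clock': 0.0, 'qpos': array([ 1.34460728e+00,  3.53658000e-01,  1.63416136e+00, -3.78230637e-05,
        1.15518945e+00, -2.38996997e-03]), 'qvel': array([ 0.00032136,  0.00117752,  0.00036732,  0.0006715 , -0.00113579,
        0.00014033]), 'joint_efforts': array([-1.01208982e-03, -6.05244470e+01, -3.42072415e+01, -1.71029160e-04,
        9.42610495e-03, -4.35487635e-06]), 'eef_pos': array([138.60539441, 608.93510097, 230.54388024]), 'tcp_rot': array([-3.14017642e+00,  3.11969192e-05,  2.91780890e+00]), 'contact_force': array([0.02855688, 0.41517438, 0.54311004]), 'wrist_torque': array([ 0.00929326,  0.0247144 , -0.03278891]), 'grasp_force': 0.0, 'opening': 0.9983399677307985}
scene [[0.71, 0.48, -0.52, 1027.02], [0.71, -0.48, 0.52, -413.86], [0.0, -0.73, -0.68, 627.81], [0.0, 0.0, 0.0, 1.0]] [[398.9440288960517, 0.0, 277.853632152664], [0.0, 398.9440288960517, 211.2879252878248], [0.0, 0.0, 1.0]]
scene mould 0.91 [240. 228.] [ 470. -107.   -3.] [611.  24.  73.]
scene mould 0.7 [141. 349.] [ 533. -408.   -3.] [ 714. -264.   74.]
scene mould 0.64 [196. 217.] [ 422. -102.   -2.] [436
[... 813 characters left out ...]
 35.  78.]
top mould 0.56 [420. 208.] [ 569. -416.   -5.] [ 720. -265.   78.]
top plug 0.79 [283. 250.] [515. -60.  19.] [566. -12.  76.]
top puller 0.7 [367. 267.] [ 492. -212.   41.] [ 519. -183.  108.]
top puller 0.3 [199. 158.] [712. 111.  -4.] [787. 185.  69.]
top stand 0.55 [358. 272.] [ 469. -233.   -1.] [ 542. -161.   47.]
top stand 0.35 [283. 250.] [517. -60.  19.] [565. -12.  76.]
top tray 0.8 [123. 198.] [608. 261.  -5.] [751. 378.  18.]
top tray 0.57 [162. 287.] [401. 170.  -5.] [549. 291.  17.]
top pot_a 0.81 [198. 160.] [712. 112.   9.] [786. 185.  69.]
top pot_a 0.64 [310. 144.] [ 743. -140.   -5.] [826. -60.  68.]
top spatula 0.65 [273. 305.] [424. -97.  -5.] [437.  57.  10.]
```

View pics/top1.png

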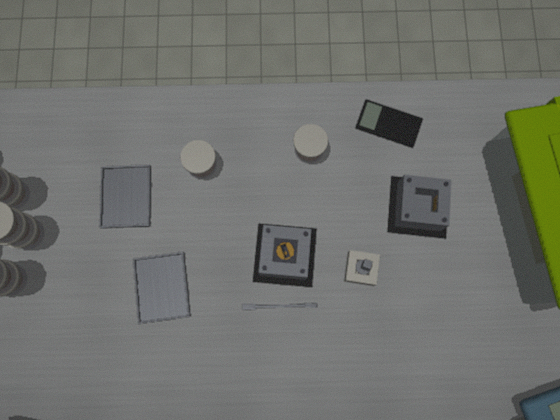

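View pics/scene1.png

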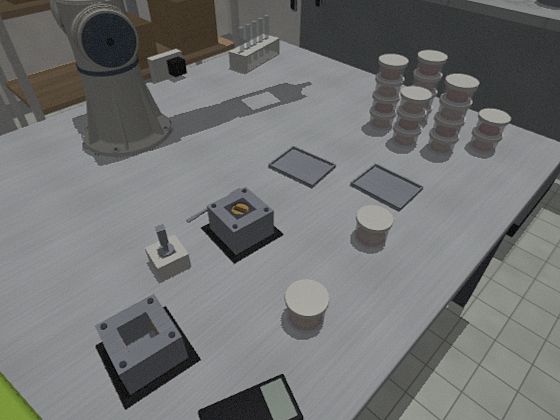

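The top view shows two moulds, at (284,250) and (420,200). The left one, at y≈-36, is the one meant, and it holds the brass-bushed plug. Trays are at (126,197) and (162,287). The lower one, at x≈475, is nearest the base. The scene view agrees: mould (240,215), rod (162,240), near tray (301,166).

```bash
python3 - <<'E'
from h import *
P={n:cloud(n,np.load(n+"d.npy")) for n in("scene","top")}; I={n:np.load(n+"i.npy") for n in P}
def rect(n,lo,hi,z,tag):
    p=P[n]; m=((p>=[lo[0],lo[1],z[0]])&(p<=[hi[0],hi[1],z[1]])).all(-1)
    q=p[m][:,:2].astype(np.float32); b=cv2.minAreaRect(q); print(n,tag,len(q),np.round(b[0],1),np.round(b[1],1),round(b[2],1),'zmed',np.median(p[m][:,2]).round(1))
for n in P:
    rect(n,(440,-130),(640,60),(62,80),"mould top")
    rect(n,(440,-260),(580,-140),(34,46),"stand top")
    rect(n,(480,-230),(530,-170),(70,112),"handle")
    rect(n,(480,-230),(530,-170),(98,112),"handle top")
    rect(n,(370,140),(580,320),(7,20),"tray rim")
    for t in("plug_mouth","plug","puller_grip","puller","stand","mould","tray"):
        vision.grab_frame
z={"plug_mouth":68.5,"plug":15,"puller_grip":84.5,"puller":23.5,"stand":0,"mould":0,"tray":0,"plug_thread":55}
for n in P:
    for t in z:
        for o in vision.landmark_of(n,t)[:2]: print(n,t,round(o["conf"],2),np.round(o["uv"],1),atz(n,o["uv"],z[t]).round(1))
# rectified plane views 70mm: x up, y left ; 4px/mm
def ortho(n,c,zz,s,half):
    K,T=cal(n); Ti=np.linalg.inv(T); N=int(2*half*s)
    src=[];dst=[]
    for sx,sy in((-1,-1),(1,-1),(1,1),(-1,1)):
        w=[c[0]+sx*half,c[1]+sy*half,zz,1]; q=K@(Ti@w)[:3]; src.append(q[:2]/q[2]); dst.append([N/2-sy*half*s,N/2-sx*half*s])
    return cv2.warpPerspective(I[n],cv2.getPerspectiveTransform(np.float32(src),np.float32(dst)),(N,N),flags=cv2.INTER_CUBIC)
a=[ortho(n,(540,-36),69,4,37) for n in("top","scene")]; b=[ortho(n,(506,-199),103.5,6,25) for n in("top","scene")]
o=np.hstack([np.vstack([x,y[:296,:296] if 0 else cv2.resize(y,(296,296))]) for x,y in zip(a,b)]); save("crop1.png",o)
E
```

```text
scene mould top 1673 [539.8 -36. ] [102.4 103.7] 83.1 zmed 68.5
scene stand top 780 [ 505.9 -199.2] [64.2 67.2] 79.6 zmed 39.1
scene handle 164 [ 506.7 -199.7] [15.9 17.6] 73.7 zmed 93.3
scene handle top 66 [ 506.5 -199.7] [15.7 17.2] 75.9 zmed 101.8
scene tray rim 273 [474.6 230.3] [141.9 113.4] 6.5 zmed 9.6
top mould top 2251 [541.  -35.3] [ 99.9 101. ] 83.6 zmed 69.8
top stand top 799 [ 506.2 -198.7] [64.9 64.7] 79.8 zmed 40.2
top handle 95 [ 505.7 -198.3] [16.3 15.9] 68.1 zmed 102.3
top handle top 71 [ 505.7 -198.3] [16.3 15.9] 68.1 zmed 103.1
top tray rim 656 [475.7 230. ] [140.5 114.8] 7.1 zmed 10.2
scene plug_mouth 0.56 [241.5 210.7] [549.6 -38.   68.5]
scene plug 0.89 [239.6 227.7] [541.7 -40.7  15. ]
scene puller_grip 0.82 [162.3 236.8] [ 512.7 -201.    84.5]
scene puller_grip 0.61 [305.4 316.3] [ 815.9 -138.5   84.5]
scene puller 0.88 [167.3 257.6] [ 510.2 -201.7   23.5]
scene stand 0.8 [169.9 264.2] [ 508.6 -199.6    0. ]
scene mould 0.96 [240.3 233.1] [543.4 -41.4   0. ]
scene tray 0.97 [301.1 166. ] [471.7 233.6   0. ]
scene tray 0.64 [384.7 186.6] [675.7 317.3   0. ]
scene plug_thread 0.88 [240.2 214.3] [544.5 -38.2  55. ]
scene plug_thread 0.16 [240.7 228.4] [576.4 -64.8  55. ]
top plug_mouth 0.84 [283.2 250.4] [541.5 -31.3  68.5]
top plug 0.63 [357.9 270.4] [ 502.4 -191.1   15. ]
top plug 0.57 [283. 254.] [541.1 -31.1  15. ]
top puller_grip 0.72 [365.4 263. ] [ 510.2 -196.8   84.5]
top puller 0.7 [363.4 270.3] [ 501.5 -201.6   23.5]
top puller 0.59 [283.1 255.5] [536.8 -31.2  23.5]
top mould 0.82 [417.9 208.8] [ 638.2 -334.2    0. ]
top mould 0.59 [198.3 164.7] [751.1 156.8   0. ]
top tray 0.75 [122.9 196.9] [679.2 325.    0. ]
top tray 0.63 [161.4 286.8] [477.3 233.2   0. ]
top plug_thread 0.92 [283.6 251.7] [540.6 -32.1  55. ]
top plug_thread 0.5 [362.8 261.7] [ 516.3 -196.3   55. ]
```

View pics/crop1.png

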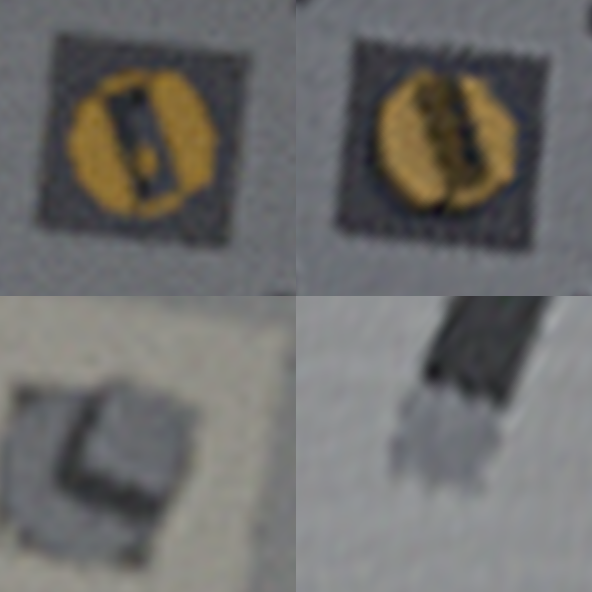

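The crop confirms the target. The dark plug with a brass bush sits in the left mould, with its slot running from (125,90) to (158,192), about +0.33 rad in world. Mould yaw is about -0.11, so the slot is about 0.44 from plug x, which is plausible. The rod's square handle is turned about -0.3 rad (mod 90°). I'll settle the T direction once it's lifted.

>>> play_rows:
  steps:
    - {"delta_pos": [-22.4,-29.4,0],"yaw": 0,"jaw": 100}
    - {"delta_pos": [-22.4,-29.4,0],"yaw": 0,"jaw": 100}
    - {"delta_pos": [-22.4,-29.4,0],"yaw": 0,"jaw": 100}
    - {"delta_pos": [-22.4,-29.4,0],"yaw": 0,"jaw": 100}
    - {"delta_pos": [-22.4,-29.4,0],"yaw": 0,"jaw": 100}
    - {"delta_pos": [-22.4,-29.4,0],"yaw": 0,"jaw": 100}
    - {"delta_pos": [-22.4,-29.4,0],"yaw": 0,"jaw": 100}
    - {"delta_pos": [-22.4,-29.4,0],"yaw": 0,"jaw": 100}

```text
clock: 2.4
eef_pos: [292.4, 269.8, 231.4]
tcp_rot: [-3.141, 0.001, 2.916]
contact_force: [0.0, 0.3, -0.3]
opening: 1.006
grasp_force: 0.0
```

>>> play_rows:
  steps:
    - {"delta_pos": [-22.4,-29.4,0],"yaw": 1.15,"jaw": 100}
    - {"delta_pos": [-22.4,-29.4,0],"yaw": 1.15,"jaw": 100}
    - {"delta_pos": [-22.4,-29.4,0],"yaw": 1.15,"jaw": 100}
    - {"delta_pos": [-22.4,-29.4,0],"yaw": 1.15,"jaw": 100}
    - {"delta_pos": [-22.4,-29.4,0],"yaw": 1.15,"jaw": 100}
    - {"delta_pos": [-22.4,-29.4,0],"yaw": 1.15,"jaw": 100}
    - {"delta_pos": [-22.4,-29.4,0],"yaw": 1.15,"jaw": 100}
    - {"delta_pos": [-22.4,-29.4,0],"yaw": 1.15,"jaw": 100}

```text
clock: 3.2
eef_pos: [446.6, -67.0, 231.7]
tcp_rot: [3.14, 0.001, 1.759]
contact_force: [0.6, 0.2, 0.1]
opening: 0.999
grasp_force: 0.0
```

```bash
cat >> h.py <<'E'
from scipy.spatial.transform import Rotation as Ro
def plan(x,y,z,yaw=None):
    s=r.sense(); R=Ro.from_euler("xyz",s["tcp_rot"]).as_matrix()
    d=R.T@(np.array([x,y,z])-s["eef_pos"])/10
    dy=0 if yaw is None else (s["tcp_rot"][2]-yaw+np.pi)%(2*np.pi)-np.pi
    print("t",round(s["clock"],2),"pos",s["eef_pos"].round(1),"rot",s["tcp_rot"].round(4),"q6",s["qpos"][5].round(2),"F",s["contact_force"].round(1),"T",s["wrist_torque"].round(2),"open",round(s["opening"],3),"gf",round(s["grasp_force"],1))
    print("  delta cm",d.round(2),"yaw",round(dy,3))
E
python3 -c "
from h import *
plan(506.3,-199,180,1.27)"
```

```text
t 3.2 pos [446.6 -67.  231.7] rot [3.1401e+00 1.4000e-03 1.7593e+00] q6 -0.34 F [0.6 0.2 0.1] T [-0.01  0.   -0.  ] open 0.999 gf 0.0
  delta cm [-14.08   3.38   5.19] yaw 0.489
```

>>> play_rows:
  steps:
    - {"delta_pos": [-14.1,3.4,5.2],"yaw": 0.49,"jaw": 80}
    - {"delta_pos": [-14.1,3.4,5.2],"yaw": 0.49,"jaw": 60}
    - {"delta_pos": [-14.1,3.4,5.2],"yaw": 0.49,"jaw": 60}
    - {"delta_pos": [-14.1,3.4,5.2],"yaw": 0.49,"jaw": 60}
    - {"delta_pos": [-14.1,3.4,5.2],"yaw": 0.49,"jaw": 60}
    - {"delta_pos": [-14.1,3.4,5.2],"yaw": 0.49,"jaw": 60}
    - {"delta_pos": [-14.1,3.4,5.2],"yaw": 0.49,"jaw": 60}
    - {"delta_pos": [-14.1,3.4,5.2],"yaw": 0.49,"jaw": 60}

```text
clock: 4.0
eef_pos: [506.0, -194.2, 179.9]
tcp_rot: [3.141, 0.0, 1.28]
contact_force: [0.1, -0.2, -0.3]
opening: 0.602
grasp_force: 0.0
```

```bash
python3 -c "
from h import *
plan(506.2,-199,65.5,1.27)"
```

```text
t 4.0 pos [ 506.  -194.2  179.9] rot [3.1407 0.     1.2797] q6 -0.08 F [ 0.1 -0.2 -0.3] T [ 0.02 -0.01  0.  ] open 0.602 gf 0.0
  delta cm [-0.46  0.15 11.44] yaw 0.01
```

```bash
python3 -c "
from h import *
vision.grab_frame('top');plan(506.2,-199,65.5,1.27)
vision.grab_frame('top');plan(506.2,-199,65.5,1.27)"
```

```text
t 4.05 pos [ 506.1 -194.3  179.9] rot [3.1407 0.     1.2794] q6 -0.08 F [ 0.2 -0.8 -0.1] T [ 0.03 -0.02  0.02] open 0.6 gf 0.0
  delta cm [-0.45  0.14 11.44] yaw 0.009
t 4.1 pos [ 506.1 -194.3  179.8] rot [3.1408 0.     1.2791] q6 -0.08 F [ 0.1  0.3 -0.7] T [-0.02 -0.01  0.02] open 0.596 gf 0.0
  delta cm [-0.44  0.14 11.43] yaw 0.009
```

>>> play_rows:
  steps:
    - {"delta_pos": [-0.45,0.15,4],"yaw": 0.01,"jaw": 60}
    - {"delta_pos": [-0.45,0.15,8],"yaw": 0.01,"jaw": 60}
    - {"delta_pos": [-0.45,0.15,11.4],"yaw": 0.01,"jaw": 60}
    - {"delta_pos": [-0.45,0.15,11.4],"yaw": 0.01,"jaw": 60}
    - {"delta_pos": [-0.45,0.15,11.4],"yaw": 0.01,"jaw": 40}
    - {"delta_pos": [-0.45,0.15,11.4],"yaw": 0.01,"jaw": 25}
    - {"delta_pos": [-0.45,0.15,11.4],"yaw": 0.01,"jaw": 5}
    - {"delta_pos": [-0.45,0.15,11.4],"yaw": 0.01,"jaw": 5}
  grip_force: 40

```text
clock: 4.9
eef_pos: [507.5, -200.1, 67.2]
tcp_rot: [3.138, 0.0, 1.268]
contact_force: [-0.8, 0.6, 8.3]
opening: 0.18
grasp_force: 43.0
```

>>> play_rows:
  steps:
    - {"delta_pos": [0,0,0],"yaw": 0,"jaw": 5}
    - {"delta_pos": [0,0,0],"yaw": 0,"jaw": 5}
    - {"delta_pos": [0,0,0],"yaw": 0,"jaw": 5}
    - {"delta_pos": [0,0,0],"yaw": 0,"jaw": 5}
    - {"delta_pos": [0,0,0],"yaw": 0,"jaw": 5}
    - {"delta_pos": [0,0,0],"yaw": 0,"jaw": 5}
    - {"delta_pos": [0,0,0],"yaw": 0,"jaw": 5}
    - {"delta_pos": [0,0,0],"yaw": 0,"jaw": 5}
  grip_force: 80

```text
clock: 5.7
eef_pos: [507.5, -200.1, 67.3]
tcp_rot: [3.138, 0.0, 1.268]
contact_force: [-1.1, 1.8, 9.3]
opening: 0.177
grasp_force: 77.7
```

```bash
python3 -c "
from h import *
plan(506.2,-199,65.5,1.27)"
```

```text
t 5.7 pos [ 507.5 -200.1   67.3] rot [3.1382e+00 1.0000e-04 1.2678e+00] q6 -0.08 F [-1.1  1.8  9.3] T [0.24 0.11 0.03] open 0.177 gf 77.7
  delta cm [ 0.07 -0.16  0.18] yaw -0.002
```

>>> play_rows:
  steps:
    - {"delta_pos": [0,0,-1],"yaw": 0,"jaw": 5}
    - {"delta_pos": [0,0,-3],"yaw": 0,"jaw": 5}
    - {"delta_pos": [0,0,-6],"yaw": 0,"jaw": 5}
    - {"delta_pos": [0,0,-10],"yaw": 0,"jaw": 5}
    - {"delta_pos": [0,0,-12],"yaw": 0,"jaw": 5}
    - {"delta_pos": [0,0,-12],"yaw": 0,"jaw": 5}
    - {"delta_pos": [0,0,-12],"yaw": 0,"jaw": 5}
    - {"delta_pos": [0,0,-12],"yaw": 0,"jaw": 5}

```text
clock: 6.5
eef_pos: [505.2, -199.3, 184.2]
tcp_rot: [-3.14, -0.0, 1.268]
contact_force: [-0.3, -0.2, -2.0]
opening: 0.176
grasp_force: 78.0
```

```bash
python3 - <<'E'
from h import *
plan(541,-35.5,140)
im,d=vision.grab_frame("scene"); s=r.sense()
K,T=cal("scene"); p=s["eef_pos"]; q=K@(np.linalg.inv(T)@[p[0],p[1],p[2]-20,1])[:3]; u,v=(q[:2]/q[2]).round().astype(int); print(u,v)
save("crop2.png",cv2.resize(im[v-50:v+50,u-50:u+50],(600,600),interpolation=cv2.INTER_CUBIC))
np.save("liftd.npy",d);np.save("lifti.npy",im)
P=cloud("scene",d)
R=Ro.from_euler("xyz",s["tcp_rot"]).as_matrix()
# points in tool frame near rod
L=(P-p)@R; 
for a,b in((30,46),(36,41),(38,44),(20,27)):
    m=(np.abs(L[...,0])<22)&(np.abs(L[...,1])<22)&(L[...,2]>a)&(L[...,2]<b)
    q=L[m]; print(a,b,len(q),q.min(0).round(1) if len(q) else 0,q.max(0).round(1) if len(q) else 0)
E
```

```text
t 6.5 pos [ 505.2 -199.3  184.2] rot [-3.1396e+00 -1.0000e-04  1.2678e+00] q6 -0.08 F [-0.3 -0.2 -2. ] T [ 0.01 -0.01 -0.02] open 0.176 gf 78.0
  delta cm [16.71 -1.46  4.42] yaw 0
152 203
30 46 39 [-4.6 -2.2 37.4] [ 5.5 14.1 45.4]
36 41 28 [-4.6  1.2 37.4] [ 5.5 14.1 40.6]
38 44 32 [-4.6  1.2 38.1] [ 5.5 14.1 43.9]
20 27 163 [-15.1 -13.   20.5] [15.8 15.9 27. ]
```

View pics/crop2.png

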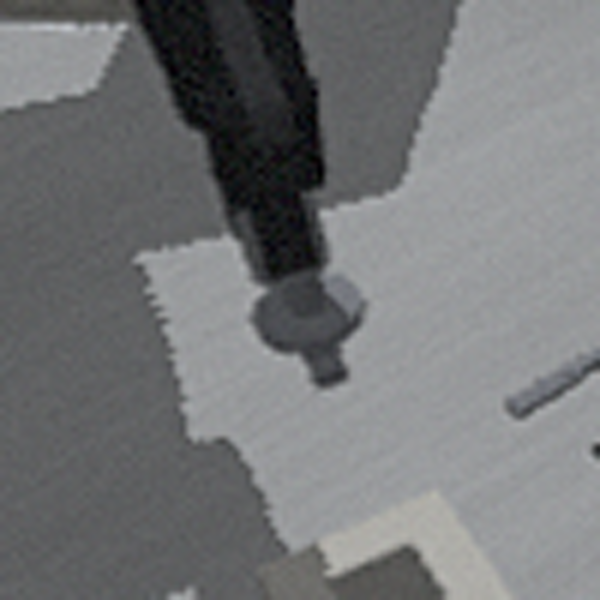

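The T points along tool y. In the scene crop it's seen end-on at (330,375), 10 mm wide, with tool y toward the camera. Next I'll refine the slot angle and centre.

```bash
python3 - <<'E'
from h import *
from scipy.optimize import minimize
for n in("scene","top"):
    d=np.load(n+"d.npy"); I=np.load(n+"i.npy").astype(float); P=cloud(n,d)
    near=(np.abs(P[...,0]-540)<20)&(np.abs(P[...,1]+36)<20)
    br=near&(I[...,0]-I[...,2]>60)
    zb=np.median(P[br][:,2]); zt=np.median(P[(np.abs(P[...,0]-540)<55)&(np.abs(P[...,1]+36)<55)&(P[...,2]>60)&~near][:,2])
    print(n,"brass z",zb,"mould top",zt)
    K,T=cal(n)
    z=70+min(zb-zt,-1.5)
    s=8;half=22;N=2*half*s
    src=[];dst=[]
    for sx,sy in((-1,-1),(1,-1),(1,1),(-1,1)):
        q=K@(np.linalg.inv(T)@[540.5+sx*half,-36+sy*half,z,1])[:3]; src.append(q[:2]/q[2]); dst.append([N/2-sy*half*s,N/2-sx*half*s])
    O=cv2.warpPerspective(np.load(n+"i.npy"),cv2.getPerspectiveTransform(np.float32(src),np.float32(dst)),(N,N),flags=cv2.INTER_CUBIC).astype(np.float32)
    y=O[...,0]-O[...,2]; y=np.clip(y/np.percentile(y,90),0,1)
    v,u=np.mgrid[:N,:N]; X=(N/2-v)/s; Y=(N/2-u)/s
    def model(p):
        cx,cy,a,rd,bx,by=p; a1=X-bx; b1=Y-by
        disc=1/(1+np.exp((np.hypot(a1,b1)-rd)/.8))
        l=np.cos(a)*(X-cx)+np.sin(a)*(Y-cy); w=-np.sin(a)*(X-cx)+np.cos(a)*(Y-cy)
        sl=1/(1+np.exp((np.abs(l)-15)/.8))/(1+np.exp((np.abs(w)-6.25)/.8))
        return disc*(1-sl)
    best=min((minimize(lambda p:((model(p)-y)**2).mean(),[0,0,a,18,0,0],method="Nelder-Mead",options=dict(maxiter=600)) for a in(.2,.45)),key=lambda o:o.fun)
    p=best.x; print("slot c",540.5+p[0],-36+p[1],"ang",p[2],"disc r",p[3],"c",540.5+p[4],-36+p[5],"res",best.fun)
E
```

```text
scene brass z 64.8610547455641 mould top 68.58140344199398
slot c 542.2324386569699 -36.06489798847723 ang 0.29228654690264655 disc r 17.085714627585897 c 540.0692564923951 -34.3916583144484 res 0.03044775172795251
top brass z 65.93410166070953 mould top 69.96332681070635
slot c 540.2621047833366 -34.358003928773925 ang 0.278300415276989 disc r 18.051055572017674 c 541.1730439287495 -35.51534695402167 res 0.025175414093560115
```

>>> play_rows:
  steps:
    - {"delta_pos": [16.7,-1.5,0],"yaw": -0.6,"jaw": 5}
    - {"delta_pos": [16.7,-1.5,0],"yaw": -0.6,"jaw": 5}
    - {"delta_pos": [16.7,-1.5,0],"yaw": -0.6,"jaw": 5}
    - {"delta_pos": [16.7,-1.5,0],"yaw": -0.6,"jaw": 5}
    - {"delta_pos": [16.7,-1.5,5],"yaw": -0.6,"jaw": 5}
    - {"delta_pos": [16.7,-1.5,5],"yaw": -0.6,"jaw": 5}
    - {"delta_pos": [16.7,-1.5,5],"yaw": -0.6,"jaw": 5}
    - {"delta_pos": [16.7,-1.5,5],"yaw": -0.6,"jaw": 5}

```text
clock: 7.35
eef_pos: [542.2, -36.3, 136.2]
tcp_rot: [3.141, 0.0, 1.867]
contact_force: [0.0, -0.8, -0.1]
opening: 0.177
grasp_force: 78.2
```

```bash
python3 - <<'E'
from h import *
o=[]
for n in("scene","top"):
    im,d=vision.grab_frame(n); s=r.sense(); p=s["eef_pos"]
    K,T=cal(n); q=K@(np.linalg.inv(T)@[p[0],p[1],p[2]-45,1])[:3]; u,v=(q[:2]/q[2]).round().astype(int)
    o.append(cv2.resize(im[v-25:v+25,u-25:u+25],(400,400),interpolation=cv2.INTER_CUBIC))
    R=Ro.from_euler("xyz",s["tcp_rot"]).as_matrix(); L=(cloud(n,d)-p)@R
    for a,b in((20,27.5),(38,46)):
        m=(np.abs(L[...,0])<22)&(np.abs(L[...,1])<22)&(L[...,2]>a)&(L[...,2]<b); q=L[m]
        if len(q): print(n,a,len(q),q.min(0).round(1),q.max(0).round(1))
save("crop3.png",np.hstack(o)); plan(540.8,-35.8,112,1.87)
E
```

```text
scene 20 117 [-14.6 -17.5  20.2] [15.5 13.5 27.5]
scene 38 43 [ -4.8 -15.1  38.9] [ 6.  10.9 45.6]
t 7.45 pos [542.6 -36.4 136.7] rot [3.1396e+00 8.0000e-04 1.8668e+00] q6 -0.37 F [ 0.   0.1 -1.4] T [ 0.02  0.03 -0.06] open 0.172 gf 78.2
  delta cm [ 0.11 -0.16  2.47] yaw -0.003
```

View pics/crop3.png

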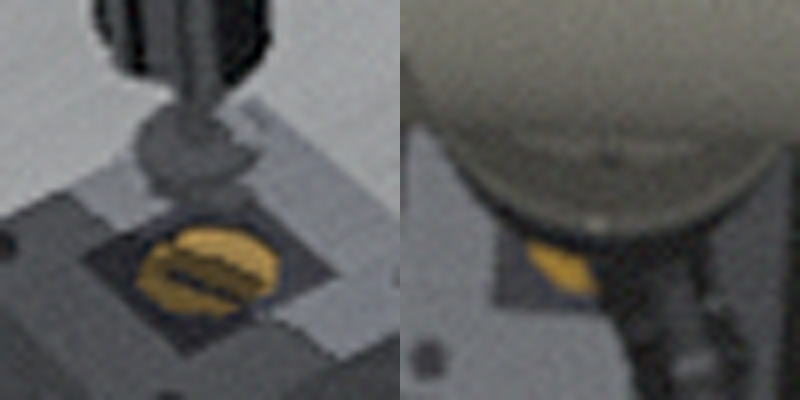

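The scene crop shows the T above the plug and in line with the slot at (210,280). The rod centre by this camera is (540.4,-36.4), against a mould centre of about (540.4,-36). Now to feel downward.

>>> play_rows:
  steps:
    - {"delta_pos": [0.05,-0.03,1.5],"yaw": 0,"jaw": 5}
    - {"delta_pos": [0.05,-0.03,2.0],"yaw": 0,"jaw": 5}
    - {"delta_pos": [0.05,-0.03,2.3],"yaw": 0,"jaw": 5}
    - {"delta_pos": [0.05,-0.03,2.5],"yaw": 0,"jaw": 5}
    - {"delta_pos": [0.05,-0.03,2.6],"yaw": 0,"jaw": 5}
    - {"delta_pos": [0.05,-0.03,2.7],"yaw": 0,"jaw": 5}
    - {"delta_pos": [0.05,-0.03,2.8],"yaw": 0,"jaw": 5}
    - {"delta_pos": [0.05,-0.03,2.8],"yaw": 0,"jaw": 5}

```text
clock: 8.25
eef_pos: [541.4, -35.5, 107.3]
tcp_rot: [3.141, 0.0, 1.868]
contact_force: [0.2, -0.6, -1.4]
opening: 0.177
grasp_force: 78.2
```

```bash
python3 - <<'E'
from h import *
plan(542.2,-36,108,1.87)
E
```

```text
t 8.25 pos [541.4 -35.5 107.3] rot [3.1413e+00 2.0000e-04 1.8679e+00] q6 -0.37 F [ 0.2 -0.6 -1.4] T [-0.08 -0.06  0.04] open 0.177 gf 78.2
  delta cm [-0.08  0.07 -0.07] yaw -0.002
```

>>> play_rows:
  steps:
    - {"delta_pos": [0,0,0.05],"yaw": 0,"jaw": 5}
    - {"delta_pos": [0,0,0.1],"yaw": 0,"jaw": 5}
    - {"delta_pos": [0,0,0.15],"yaw": 0,"jaw": 5}
    - {"delta_pos": [0,0,0.2],"yaw": 0,"jaw": 5}
    - {"delta_pos": [0,0,0.25],"yaw": 0,"jaw": 5}
    - {"delta_pos": [0,0,0.3],"yaw": 0,"jaw": 5}
    - {"delta_pos": [0,0,0.3],"yaw": 0,"jaw": 5}
    - {"delta_pos": [0,0,0.3],"yaw": 0,"jaw": 5}

```text
clock: 9.05
eef_pos: [541.2, -35.5, 104.2]
tcp_rot: [-3.142, 0.0, 1.868]
contact_force: [0.2, -0.4, -1.6]
opening: 0.177
grasp_force: 78.2
```

```bash
python3 - <<'E'
from h import *
plan(541.4,-35.5,94,1.87)
E
```

```text
t 9.05 pos [541.2 -35.5 104.2] rot [-3.1416  0.      1.8678] q6 -0.37 F [ 0.2 -0.4 -1.6] T [-0.16 -0.09 -0.01] open 0.177 gf 78.2
  delta cm [-0.01  0.02  1.02] yaw -0.002
```

>>> play_rows:
  steps:
    - {"delta_pos": [0,0,0.15],"yaw": 0,"jaw": 5}
    - {"delta_pos": [0,0,0.3],"yaw": 0,"jaw": 5}
    - {"delta_pos": [0,0,0.45],"yaw": 0,"jaw": 5}
    - {"delta_pos": [0,0,0.6],"yaw": 0,"jaw": 5}
    - {"delta_pos": [0,0,0.7],"yaw": 0,"jaw": 5}
    - {"delta_pos": [0,0,0.8],"yaw": 0,"jaw": 5}
    - {"delta_pos": [0,0,0.85],"yaw": 0,"jaw": 5}
    - {"delta_pos": [0,0,0.85],"yaw": 0,"jaw": 5}

```text
clock: 9.85
eef_pos: [541.1, -35.4, 95.7]
tcp_rot: [-3.141, -0.0, 1.868]
contact_force: [0.2, -0.2, -1.1]
opening: 0.175
grasp_force: 78.2
```

```bash
python3 - <<'E'
from h import *
plan(541.4,-35.5,94,1.87)
E
```

```text
t 9.85 pos [541.1 -35.4  95.7] rot [-3.1414e+00 -1.0000e-04  1.8677e+00] q6 -0.37 F [ 0.2 -0.2 -1.1] T [-0.11 -0.07  0.02] open 0.175 gf 78.2
  delta cm [-0.02  0.03  0.17] yaw -0.002
```

>>> play_rows:
  steps:
    - {"delta_pos": [0,0,0.05],"yaw": 0,"jaw": 5}
    - {"delta_pos": [0,0,0.1],"yaw": 0,"jaw": 5}
    - {"delta_pos": [0,0,0.15],"yaw": 0,"jaw": 5}
    - {"delta_pos": [0,0,0.2],"yaw": 0,"jaw": 5}
    - {"delta_pos": [0,0,0.25],"yaw": 0,"jaw": 5}
    - {"delta_pos": [0,0,0.3],"yaw": 0,"jaw": 5}
    - {"delta_pos": [0,0,0.3],"yaw": 0,"jaw": 5}
    - {"delta_pos": [0,0,0.3],"yaw": 0,"jaw": 5}

```text
clock: 10.65
eef_pos: [541.4, -35.4, 93.6]
tcp_rot: [3.141, 0.0, 1.868]
contact_force: [-2.6, 0.4, 9.4]
opening: 0.175
grasp_force: 79.9
```

```bash
python3 - <<'E'
from h import *
plan(541.4,-35.5,94,1.87)
E
```

```text
t 10.65 pos [541.4 -35.4  93.6] rot [3.1411e+00 1.0000e-04 1.8678e+00] q6 -0.37 F [-2.6  0.4  9.4] T [ 0.01  0.5  -0.05] open 0.175 gf 79.9
  delta cm [-0.   -0.   -0.04] yaw -0.002
```

The T dropped in and the collar seats at TCP z≈93.5, as expected. Next is turning clockwise, which is +yaw about tool z.

>>> play_rows:
  steps:
    - {"delta_pos": [0,0,0],"yaw": 0.1,"jaw": 5}
    - {"delta_pos": [0,0,0],"yaw": 0.2,"jaw": 5}
    - {"delta_pos": [0,0,0],"yaw": 0.3,"jaw": 5}
    - {"delta_pos": [0,0,0],"yaw": 0.4,"jaw": 5}
    - {"delta_pos": [0,0,0],"yaw": 0.5,"jaw": 5}
    - {"delta_pos": [0,0,0],"yaw": 0.6,"jaw": 5}
    - {"delta_pos": [0,0,0],"yaw": 0.7,"jaw": 5}
    - {"delta_pos": [0,0,0],"yaw": 0.7,"jaw": 5}

```text
clock: 11.45
eef_pos: [542.0, -35.4, 93.6]
tcp_rot: [3.14, -0.001, 1.164]
contact_force: [-0.1, -0.4, 7.0]
opening: 0.175
grasp_force: 79.5
```

```bash
python3 - <<'E'
from h import *
plan(541.4,-35.5,94,1.87)
E
```

```text
t 11.45 pos [542.  -35.4  93.6] rot [ 3.1401e+00 -6.0000e-04  1.1643e+00] q6 0.34 F [-0.1 -0.4  7. ] T [-0.05  0.1  -0.06] open 0.175 gf 79.5
  delta cm [-0.03 -0.05 -0.04] yaw -0.706
```

>>> play_rows:
  steps:
    - {"delta_pos": [0,0,0],"yaw": 0.08,"jaw": 5}
    - {"delta_pos": [0,0,0],"yaw": 0.16,"jaw": 5}
    - {"delta_pos": [0,0,0],"yaw": 0.24,"jaw": 5}
    - {"delta_pos": [0,0,0],"yaw": 0.32,"jaw": 5}
    - {"delta_pos": [0,0,0],"yaw": 0.4,"jaw": 5}
    - {"delta_pos": [0,0,0],"yaw": 0.45,"jaw": 5}
    - {"delta_pos": [0,0,0],"yaw": 0.45,"jaw": 5}
    - {"delta_pos": [0,0,0],"yaw": 0.45,"jaw": 5}

```text
clock: 12.25
eef_pos: [541.7, -35.5, 93.6]
tcp_rot: [3.141, -0.001, 0.718]
contact_force: [-1.2, -1.3, 7.8]
opening: 0.175
grasp_force: 79.6
```

```bash
python3 - <<'E'
from h import *
plan(541.4,-35.5,94,1.87)
E
```

```text
t 12.25 pos [541.7 -35.5  93.6] rot [ 3.1409e+00 -7.0000e-04  7.1770e-01] q6 0.78 F [-1.2 -1.3  7.8] T [-0.02  0.34 -0.04] open 0.175 gf 79.6
  delta cm [-0.02 -0.02 -0.04] yaw -1.152
```

>>> play_rows:
  steps:
    - {"delta_pos": [0,0,0],"yaw": 0.03,"jaw": 5}
    - {"delta_pos": [0,0,0],"yaw": 0.06,"jaw": 5}
    - {"delta_pos": [0,0,0],"yaw": 0.09,"jaw": 5}
    - {"delta_pos": [0,0,0],"yaw": 0.12,"jaw": 5}
    - {"delta_pos": [0,0,0],"yaw": 0.15,"jaw": 5}
    - {"delta_pos": [0,0,0],"yaw": 0.15,"jaw": 5}
    - {"delta_pos": [0,0,0],"yaw": 0.15,"jaw": 5}
    - {"delta_pos": [0,0,0],"yaw": 0.15,"jaw": 5}

```text
clock: 13.05
eef_pos: [541.4, -35.5, 93.6]
tcp_rot: [3.141, -0.0, 0.568]
contact_force: [-2.3, 0.4, 8.4]
opening: 0.176
grasp_force: 79.8
```

```bash
python3 - <<'E'
from h import *
plan(541.4,-35.5,94,1.87)
E
```

```text
t 13.05 pos [541.4 -35.5  93.6] rot [ 3.1413e+00 -3.0000e-04  5.6780e-01] q6 0.93 F [-2.3  0.4  8.4] T [0.01 0.56 0.06] open 0.176 gf 79.8
  delta cm [-0.    0.   -0.04] yaw -1.302
```

>>> play_rows:
  steps:
    - {"delta_pos": [0,0,0],"yaw": 0.02,"jaw": 5}
    - {"delta_pos": [0,0,0],"yaw": 0.04,"jaw": 5}
    - {"delta_pos": [0,0,0],"yaw": 0.06,"jaw": 5}
    - {"delta_pos": [0,0,0],"yaw": 0.08,"jaw": 5}
    - {"delta_pos": [0,0,0],"yaw": 0.08,"jaw": 5}
    - {"delta_pos": [0,0,0],"yaw": 0.08,"jaw": 5}
    - {"delta_pos": [0,0,0],"yaw": 0.08,"jaw": 5}
    - {"delta_pos": [0,0,0],"yaw": 0.08,"jaw": 5}

```text
clock: 13.85
eef_pos: [541.2, -35.4, 93.6]
tcp_rot: [3.142, -0.0, 0.488]
contact_force: [-2.8, -0.4, 9.6]
opening: 0.174
grasp_force: 79.9
```

```bash
python3 - <<'E'
from h import *
plan(541.4,-35.5,94,1.87)
E
```

```text
t 13.85 pos [541.2 -35.4  93.6] rot [ 3.1415 -0.      0.488 ] q6 1.01 F [-2.8 -0.4  9.6] T [0.01 0.64 0.09] open 0.174 gf 79.9
  delta cm [ 0.02  0.01 -0.04] yaw -1.382
```

>>> play_rows:
  steps:
    - {"delta_pos": [0,0,-0.1],"yaw": 0,"jaw": 5}
    - {"delta_pos": [0,0,-0.2],"yaw": 0,"jaw": 5}
    - {"delta_pos": [0,0,-0.3],"yaw": 0,"jaw": 5}
    - {"delta_pos": [0,0,-0.4],"yaw": 0,"jaw": 5}
    - {"delta_pos": [0,0,-0.5],"yaw": 0,"jaw": 5}
    - {"delta_pos": [0,0,-0.7],"yaw": 0,"jaw": 5}
    - {"delta_pos": [0,0,-0.9],"yaw": 0,"jaw": 5}
    - {"delta_pos": [0,0,-1.0],"yaw": 0,"jaw": 5}
  grip_force: 100

```text
clock: 14.65
eef_pos: [540.8, -35.4, 102.8]
tcp_rot: [-3.141, 0.001, 0.488]
contact_force: [-0.7, 0.0, -13.2]
opening: 0.17
grasp_force: 97.5
```

```bash
python3 - <<'E'
from h import *
plan(541.4,-35.5,168)
im,d=vision.grab_frame("scene"); P=cloud("scene",d); s=r.sense(); p=s["eef_pos"]
K,T=cal("scene"); q=K@(np.linalg.inv(T)@[p[0],p[1],75,1])[:3]; u,v=(q[:2]/q[2]).round().astype(int)
save("crop4.png",cv2.resize(im[v-40:v+40,u-40:u+40],(480,480),interpolation=cv2.INTER_CUBIC))
E
```

```text
t 14.65 pos [540.8 -35.4 102.8] rot [-3.1411e+00  7.0000e-04  4.8790e-01] q6 1.01 F [ -0.7   0.  -13.2] T [-0.06  0.21  0.05] open 0.17 gf 97.5
  delta cm [ 0.05  0.04 -6.52] yaw 0
```

View pics/crop4.png

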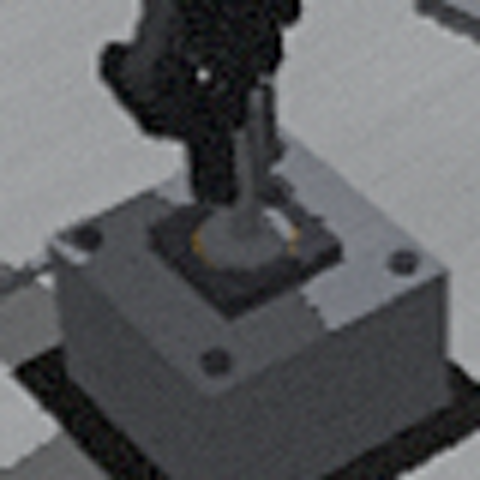

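The plug is coming up with the rod at about 13 N: its dark top at (245,250) stands proud of the mould. I'll keep drawing.

>>> play_rows:
  steps:
    - {"delta_pos": [0,0,-0.7],"yaw": 0,"jaw": 5}
    - {"delta_pos": [0,0,-1.5],"yaw": 0,"jaw": 5}
    - {"delta_pos": [0,0,-2.3],"yaw": 0,"jaw": 5}
    - {"delta_pos": [0,0,-3.1],"yaw": 0,"jaw": 5}
    - {"delta_pos": [0,0,-3.9],"yaw": 0,"jaw": 5}
    - {"delta_pos": [0,0,-4.5],"yaw": 0,"jaw": 5}
    - {"delta_pos": [0,0,-5.1],"yaw": 0,"jaw": 5}
    - {"delta_pos": [0,0,-5.5],"yaw": 0,"jaw": 5}

```text
clock: 15.5
eef_pos: [542.1, -35.5, 159.0]
tcp_rot: [3.14, -0.002, 0.488]
contact_force: [-1.0, 0.4, -5.9]
opening: 0.17
grasp_force: 99.0
```

>>> play_rows:
  steps:
    - {"delta_pos": [0,0,-0.6],"yaw": 0,"jaw": 5}
    - {"delta_pos": [0,0,-1.2],"yaw": 0,"jaw": 5}
    - {"delta_pos": [0,0,-1.8],"yaw": 0,"jaw": 5}
    - {"delta_pos": [0,0,-2.4],"yaw": 0,"jaw": 5}
    - {"delta_pos": [0,0,-2.6],"yaw": 0,"jaw": 5}
    - {"delta_pos": [0,0,-2.6],"yaw": 0,"jaw": 5}
    - {"delta_pos": [0,0,-2.6],"yaw": 0,"jaw": 5}
    - {"delta_pos": [0,0,-2.6],"yaw": 0,"jaw": 5}

```text
clock: 16.3
eef_pos: [541.0, -35.4, 183.5]
tcp_rot: [-3.141, 0.001, 0.488]
contact_force: [0.1, -0.6, -5.1]
opening: 0.17
grasp_force: 98.9
```

```bash
python3 - <<'E'
from h import *
plan(475,230,182)
im,d=vision.grab_frame("scene"); s=r.sense(); p=s["eef_pos"]
L=cloud("scene",d)
m=(np.hypot(L[...,0]-p[0],L[...,1]-p[1])<45)&(L[...,2]>80)&(L[...,2]<p[2]-22); q=L[m]; print(q.min(0),q.max(0))
m2=m&(L[...,2]>85)&(L[...,2]<130); q=L[m2][:,:2].astype(np.float32); print(cv2.minAreaRect(q))
K,T=cal("scene"); q=K@(np.linalg.inv(T)@[p[0],p[1],110,1])[:3]; u,v=(q[:2]/q[2]).round().astype(int)
save("crop5.png",cv2.resize(im[v-40:v+40,u-40:u+40],(480,480),interpolation=cv2.INTER_CUBIC))
E
```

```text
t 16.3 pos [541.  -35.4 183.5] rot [-3.1413e+00  5.0000e-04  4.8780e-01] q6 1.01 F [ 0.1 -0.6 -5.1] T [-0.03  0.05 -0.03] open 0.17 gf 98.9
  delta cm [  6.61 -26.54   0.15] yaw 0
[512.33846663 -63.38081821 102.51394388] [567.71300964  -8.73886811 161.3806    ]
((550.0596923828125, -49.09804153442383), (67.11257934570312, 36.05000305175781), 37.23809051513672)
```

View pics/crop5.png

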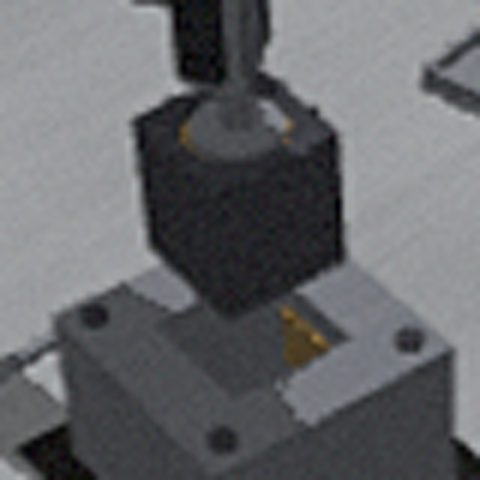

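The plug is clear of the mould, hanging straight, with its lower corner at (235,315) over the empty well. Carrying it to the near tray.

>>> play_rows:
  steps:
    - {"delta_pos": [0.5,-2,0],"yaw": 0,"jaw": 5}
    - {"delta_pos": [1.5,-6,0],"yaw": 0,"jaw": 5}
    - {"delta_pos": [2.5,-10,0],"yaw": 0,"jaw": 5}
    - {"delta_pos": [3.5,-14,0],"yaw": 0,"jaw": 5}
    - {"delta_pos": [4.5,-18,0],"yaw": 0,"jaw": 5}
    - {"delta_pos": [5.5,-22,0],"yaw": 0,"jaw": 5}
    - {"delta_pos": [6.2,-25,0],"yaw": 0,"jaw": 5}
    - {"delta_pos": [6.6,-26.5,0],"yaw": 0,"jaw": 5}

```text
clock: 17.15
eef_pos: [474.4, 231.8, 183.6]
tcp_rot: [-3.141, 0.0, 0.49]
contact_force: [0.6, -0.6, -6.2]
opening: 0.173
grasp_force: 99.2
```

>>> play_rows:
  steps:
    - {"delta_pos": [0,0,0.5],"yaw": 0,"jaw": 5}
    - {"delta_pos": [0,0,2],"yaw": 0,"jaw": 5}
    - {"delta_pos": [0,0,3.5],"yaw": 0,"jaw": 5}
    - {"delta_pos": [0,0,5],"yaw": 0,"jaw": 5}
    - {"delta_pos": [0,0,6.5],"yaw": 0,"jaw": 5}
    - {"delta_pos": [0,0,7.5],"yaw": 0,"jaw": 5}
    - {"delta_pos": [0,0,8],"yaw": 0,"jaw": 5}
    - {"delta_pos": [0,0,8],"yaw": 0,"jaw": 5}

```text
clock: 17.95
eef_pos: [475.1, 228.9, 103.2]
tcp_rot: [3.142, 0.001, 0.487]
contact_force: [0.2, -0.5, -5.6]
opening: 0.171
grasp_force: 99.3
```

```bash
python3 - <<'E'
from h import *
vision.grab_frame("scene")
plan(475,230,82.6)
im,d=vision.grab_frame("scene"); save("scene6.png",im)
E
```

```text
t 18.0 pos [475.5 229.3 103.8] rot [3.1415e+00 2.0000e-04 4.8750e-01] q6 1.53 F [-0.2  0.2 -6. ] T [-0.05 -0.02  0.01] open 0.17 gf 99.3
  delta cm [-0.01 -0.09  2.12] yaw 0
```

View pics/scene6.png

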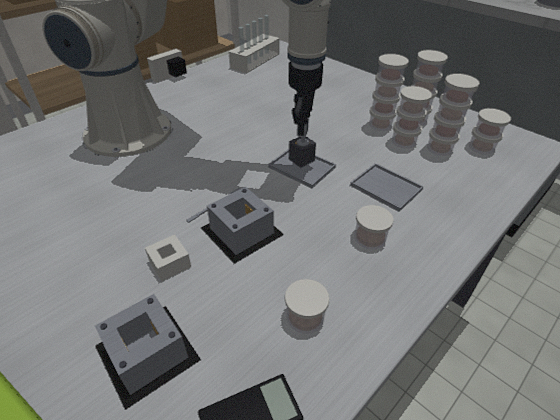

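The plug, at (302,152), is over the middle of the near tray, at (301,166). Now lowering it gently, 21 mm to go.

>>> play_rows:
  steps:
    - {"delta_pos": [0,0,0.5],"yaw": 0,"jaw": 5}
    - {"delta_pos": [0,0,1.0],"yaw": 0,"jaw": 5}
    - {"delta_pos": [0,0,1.4],"yaw": 0,"jaw": 5}
    - {"delta_pos": [0,0,1.6],"yaw": 0,"jaw": 5}
    - {"delta_pos": [0,0,1.7],"yaw": 0,"jaw": 5}
    - {"delta_pos": [0,0,1.8],"yaw": 0,"jaw": 5}
    - {"delta_pos": [0,0,1.85],"yaw": 0,"jaw": 5}
    - {"delta_pos": [0,0,1.85],"yaw": 0,"jaw": 5}

```text
clock: 18.85
eef_pos: [475.3, 229.6, 85.3]
tcp_rot: [-3.142, -0.0, 0.488]
contact_force: [-0.7, 0.1, -5.7]
opening: 0.172
grasp_force: 99.3
```

>>> play_rows:
  steps:
    - {"delta_pos": [0,0,0.04],"yaw": 0,"jaw": 5}
    - {"delta_pos": [0,0,0.08],"yaw": 0,"jaw": 5}
    - {"delta_pos": [0,0,0.12],"yaw": 0,"jaw": 5}
    - {"delta_pos": [0,0,0.16],"yaw": 0,"jaw": 5}
    - {"delta_pos": [0,0,0.2],"yaw": 0,"jaw": 5}
    - {"delta_pos": [0,0,0.24],"yaw": 0,"jaw": 5}
    - {"delta_pos": [0,0,0.24],"yaw": 0,"jaw": 5}
    - {"delta_pos": [0,0,0.24],"yaw": 0,"jaw": 5}

```text
clock: 19.65
eef_pos: [475.3, 229.6, 82.9]
tcp_rot: [-3.142, 0.0, 0.488]
contact_force: [-0.8, -0.4, -4.5]
opening: 0.174
grasp_force: 99.3
```

```bash
python3 - <<'E'
from h import *
plan(475,230,82.6)
E
```

```text
t 19.65 pos [475.3 229.6  82.9] rot [-3.1416  0.      0.4878] q6 1.53 F [-0.8 -0.4 -4.5] T [ 0.04  0.   -0.03] open 0.174 gf 99.3
  delta cm [-0.01 -0.05  0.03] yaw 0
```

>>> play_rows:
  steps:
    - {"delta_pos": [0,0,0.02],"yaw": 0,"jaw": 5}
    - {"delta_pos": [0,0,0.04],"yaw": 0,"jaw": 5}
    - {"delta_pos": [0,0,0.06],"yaw": 0,"jaw": 5}
    - {"delta_pos": [0,0,0.08],"yaw": 0,"jaw": 5}
    - {"delta_pos": [0,0,0.1],"yaw": 0,"jaw": 5}
    - {"delta_pos": [0,0,0.12],"yaw": 0,"jaw": 5}
    - {"delta_pos": [0,0,0.12],"yaw": 0,"jaw": 5}
    - {"delta_pos": [0,0,0.12],"yaw": 0,"jaw": 5}

```text
clock: 20.45
eef_pos: [475.7, 229.9, 82.6]
tcp_rot: [-3.142, -0.001, 0.488]
contact_force: [-4.1, 0.8, 9.8]
opening: 0.173
grasp_force: 101.2
```

```bash
python3 - <<'E'
from h import *
plan(475,230,82.6)
E
```

```text
t 20.45 pos [475.7 229.9  82.6] rot [-3.1415e+00 -1.0000e-03  4.8780e-01] q6 1.53 F [-4.1  0.8  9.8] T [0.01 0.7  0.03] open 0.173 gf 101.2
  delta cm [-0.06 -0.04  0.  ] yaw 0
```

Seated. I'll ease off the press and then open.

>>> play_rows:
  steps:
    - {"delta_pos": [0,0,-0.04],"yaw": 0,"jaw": 5}
    - {"delta_pos": [0,0,-0.08],"yaw": 0,"jaw": 5}
    - {"delta_pos": [0,0,-0.08],"yaw": 0,"jaw": 5}
    - {"delta_pos": [0,0,-0.08],"yaw": 0,"jaw": 18}
    - {"delta_pos": [0,0,-0.08],"yaw": 0,"jaw": 24}
    - {"delta_pos": [0,0,-0.08],"yaw": 0,"jaw": 32}
    - {"delta_pos": [0,0,-0.08],"yaw": 0,"jaw": 45}
    - {"delta_pos": [0,0,-0.08],"yaw": 0,"jaw": 60}
  grip_force: 30

```text
clock: 21.25
eef_pos: [475.3, 229.5, 82.4]
tcp_rot: [3.142, 0.0, 0.488]
contact_force: [-0.6, 0.7, -0.1]
opening: 0.597
grasp_force: 0.0
```

```bash
python3 - <<'E'
from h import *
plan(475,230,220)
E
```

```text
t 21.25 pos [475.3 229.5  82.4] rot [3.1415e+00 1.0000e-04 4.8770e-01] q6 1.53 F [-0.6  0.7 -0.1] T [ 0.   -0.01  0.01] open 0.597 gf 0.0
  delta cm [-1.000e-02 -6.000e-02 -1.376e+01] yaw 0
```

>>> play_rows:
  steps:
    - {"delta_pos": [0,0,-1],"yaw": 0,"jaw": 60}
    - {"delta_pos": [0,0,-3],"yaw": 0,"jaw": 60}
    - {"delta_pos": [0,0,-6],"yaw": 0,"jaw": 60}
    - {"delta_pos": [0,0,-10],"yaw": 0,"jaw": 60}
    - {"delta_pos": [0,0,-14],"yaw": 0,"jaw": 60}
    - {"delta_pos": [0,0,-16],"yaw": 0,"jaw": 60}
    - {"delta_pos": [0,0,-16],"yaw": 0,"jaw": 60}
    - {"delta_pos": [0,0,-16],"yaw": 0,"jaw": 60}

```text
clock: 22.05
eef_pos: [475.2, 229.5, 242.9]
tcp_rot: [3.142, -0.001, 0.488]
contact_force: [0.7, 0.2, -0.5]
opening: 0.595
grasp_force: 0.0
```

```bash
python3 - <<'E'
from h import *
plan(475,230,240)
im,d=vision.grab_frame("scene"); save("crop7.png",cv2.resize(im[90:240,200:400],(800,600),interpolation=cv2.INTER_CUBIC))
P=cloud("scene",d); 
for a,b in((50,63),(90,106)):
    m=(np.hypot(P[...,0]-475,P[...,1]-230)<40)&(P[...,2]>a)&(P[...,2]<b); q=P[m]; print(len(q),q.min(0).round(1),q.max(0).round(1))
E
```

```text
t 22.05 pos [475.2 229.5 242.9] rot [ 3.1415e+00 -9.0000e-04  4.8780e-01] q6 1.53 F [ 0.7  0.2 -0.5] T [ 0.01 -0.01  0.01] open 0.595 gf 0.0
  delta cm [ 0.   -0.05  0.29] yaw 0
244 [448.5 200.5  50.2] [501.5 254.8  61.9]
43 [470.2 218.8  90. ] [486.9 235.9 106. ]
```

View pics/crop7.png

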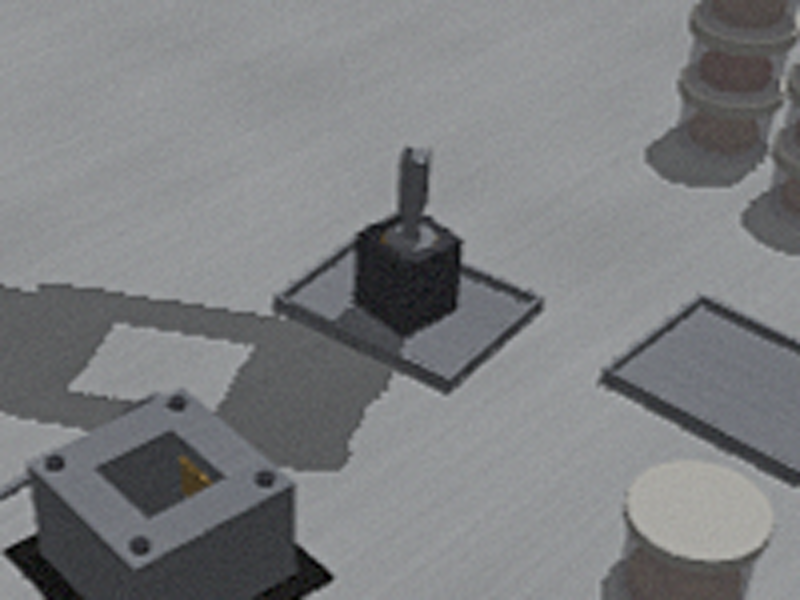

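The plug stands upright in the near tray at (408,280), with the rod screwed in and upright at (414,190). The gripper is clear, so I'm handing in.

```bash
python3 -c "
from h import *
print(r.sign_off())"
```

```text
the job is handed in; nothing more can be done
None
```

I screwed the puller rod into the plug, drew the plug straight out of the mould and set it upright in the nearest tray with the rod still in; I let go and handed the job in after about 22 s of robot time.

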